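# Make up the match kit and the coach's kit in the under-stair sports cubby

## Task

Make up the two badminton kits from the things lying about in the cubby: the white shuttlecock and the blue wristband go into the clear acrylic box for the match player, and the yellow shuttlecock, the orange cone and the stopwatch into the green tray for the coach. Give each thing a compartment to itself, resting flat on its floor, shuttlecocks and cone upright as they stand now and the stopwatch display up. Leave the spare blue cone, the mug and the box's lid where they are.

Things in the scene. Friction and masses are not known exactly. Their poses are not given: they have to be found in the camera images.
- shuttle_white: nylon badminton shuttlecock standing cap up on its skirt, white skirt, cream cap with a red collar under it. Loose, about 12 g, 80 mm tall. Skirt: 64 mm across at the foot, narrowing to 27 mm at 54 mm height. Cap: upright round side 26 mm across from 54 to 70 mm height (the place to grip), then a domed top. Origin: centre of the underside; z up. Round about z.
- shuttle_yellow: nylon badminton shuttlecock standing cap up on its skirt, yellow skirt, cream cap with a red collar under it. Loose, about 12 g, 80 mm tall. Skirt: 64 mm across at the foot, narrowing to 27 mm at 54 mm height. Cap: upright round side 26 mm across from 54 to 70 mm height (the place to grip), then a domed top. Origin: centre of the underside; z up. Round about z.
- wristband: blue hard silicone wristband lying flat: a rigid ring 62 mm outside, 55 mm inside, 14 mm high. Loose, about 18 g. It can be gripped across its outside. Origin: centre of the underside; z up.
- cone_orange: mini cone marker of orange plastic. Loose, about 25 g, 76 mm tall, round flange foot 66 mm across and 4 mm thick, body 48 mm across just above the flange, narrowing evenly to 22 mm at the top. Origin: centre of the underside; z up. Round about z.
- stopwatch: black sports stopwatch lying display up: body 50 mm (x) by 60 mm (y) by 20 mm high with rounded edges, silver face with a grey-green display; two red push buttons and a wire loop stand out 4 to 6 mm on its +y side, the x sides are plain (grip it across x). Loose, about 50 g. Origin: centre of the underside; z up.
- clear_box: clear acrylic box (match player's), open, pale edges, white catches on the short ends. Outer 192 (x) by 134 (y) mm, walls 40 mm high, walls and floor 4 mm thick; a divider 4 mm thick with its top 32 mm up parts it into two compartments 90 (x) by 126 (y) mm inside, centres at x = -47, +47 mm, y = 0, floor 4 mm above the origin. Origin: centre of the underside; x along its length, z up. Fixed.
- green_tray: green plastic tray (coach's), open. Outer 286 (x) by 134 (y) mm, walls 40 mm high, walls and floor 4 mm thick; two dividers 4 mm thick with their tops 32 mm up part it into three compartments 90 (x) by 126 (y) mm inside, centres at x = -94, 0, +94 mm, y = 0, floor 4 mm above the origin. Origin: centre of the underside; x along its length, z up. Fixed.
- cone_blue: mini cone marker of blue plastic. Loose, about 25 g, 76 mm tall, round flange foot 66 mm across and 4 mm thick, body 48 mm across just above the flange, narrowing evenly to 22 mm at the top. Origin: centre of the underside; z up. Round about z. A spare that stays in the stock: leave it where it stands.
- mug: black ceramic mug, 82 mm across, 92 mm high, handle on its +y side. Loose, 340 g. Origin: centre of the underside; z up. Leave it where it stands.
- lid: deep clip-on lid of the clear box, clear acrylic with pale edges and white clips on the short ends, a white strip in the middle of its top, lying open side down: 200 mm (x) by 142 mm (y) by 50 mm high. Loose, 180 g. Origin: centre of the underside; z up. Leave it where it lies.
Not all that is in view belongs to the job. What is shaped like the stopwatch but brown or turquoise is not meant.

How it is judged (in metres and radians):
At the end, for the whole second after the job is handed in: White shuttlecock and wristband in the clear box; yellow shuttlecock, orange cone and stopwatch in the green tray; one per compartment, underside within 5 mm of its floor, within 0.12 rad of upright, released, at rest. Blue cone, mug and lid within 20 mm of their starts (x of shuttle_white in the frame of clear_box between -0.092 and 0.092 m and y of shuttle_white in the frame of clear_box between -0.063 and 0.063 m and z of shuttle_white in the frame of clear_box between 0.001 and 0.009 m and angle between each of shuttle_white, wristband, shuttle_yellow, cone_orange, stopwatch's own z axis and vertical below 0.12 rad and linear speed of each of shuttle_white, wristband, shuttle_yellow, cone_orange, stopwatch below 0.02 m/s and angular speed of each of shuttle_white, wristband, shuttle_yellow, cone_orange, stopwatch below 0.3 rad/s and x of wristband in the frame of clear_box between -0.092 and 0.092 m and y of wristband in the frame of clear_box between -0.063 and 0.063 m and z of wristband in the frame of clear_box between 0.001 and 0.009 m and not (x of shuttle_white in the frame of clear_box between -0.094 and 0 m and x of wristband in the frame of clear_box between -0.094 and 0 m) and not (x of shuttle_white in the frame of clear_box between 0 and 0.094 m and x of wristband in the frame of clear_box between 0 and 0.094 m) and x of shuttle_yellow in the frame of green_tray between -0.139 and 0.139 m and y of shuttle_yellow in the frame of green_tray between -0.063 and 0.063 m and z of shuttle_yellow in the frame of green_tray between 0.001 and 0.009 m and x of cone_orange in the frame of green_tray between -0.139 and 0.139 m and y of cone_orange in the frame of green_tray between -0.063 and 0.063 m and z of cone_orange in the frame of green_tray between 0.001 and 0.009 m and x of stopwatch in the frame of green_tray between -0.139 and 0.139 m and y of stopwatch in the frame of green_tray between -0.063 and 0.063 m and z of stopwatch in the frame of green_tray between 0.001 and 0.009 m and not (x of shuttle_yellow in the frame of green_tray between -0.141 and -0.047 m and x of cone_orange in the frame of green_tray between -0.141 and -0.047 m) and not (x of shuttle_yellow in the frame of green_tray between -0.047 and 0.047 m and x of cone_orange in the frame of green_tray between -0.047 and 0.047 m) and not (x of shuttle_yellow in the frame of green_tray between 0.047 and 0.141 m and x of cone_orange in the frame of green_tray between 0.047 and 0.141 m) and not (x of shuttle_yellow in the frame of green_tray between -0.141 and -0.047 m and x of stopwatch in the frame of green_tray between -0.141 and -0.047 m) and not (x of shuttle_yellow in the frame of green_tray between -0.047 and 0.047 m and x of stopwatch in the frame of green_tray between -0.047 and 0.047 m) and not (x of shuttle_yellow in the frame of green_tray between 0.047 and 0.141 m and x of stopwatch in the frame of green_tray between 0.047 and 0.141 m) and not (x of cone_orange in the frame of green_tray between -0.141 and -0.047 m and x of stopwatch in the frame of green_tray between -0.141 and -0.047 m) and not (x of cone_orange in the frame of green_tray between -0.047 and 0.047 m and x of stopwatch in the frame of green_tray between -0.047 and 0.047 m) and not (x of cone_orange in the frame of green_tray between 0.047 and 0.141 m and x of stopwatch in the frame of green_tray between 0.047 and 0.141 m) and distance of each of cone_blue, mug, lid from where it was at the start of the episode below 0.02 m); the robot touches nothing.
It fails at once if the spare blue cone is knocked or carried away (moved more than 30 mm) (distance of cone_blue from where it was at the start of the episode above 0.03 m).
It fails at once if the mug is knocked or carried away (moved more than 30 mm) (distance of mug from where it was at the start of the episode above 0.03 m).
It fails at once if the lid is knocked or carried away (moved more than 30 mm) (distance of lid from where it was at the start of the episode above 0.03 m).
It also fails if it takes over 120 s, if anything falls off the work surface, if the arm or the gripper's body presses on something with over 40 N, if the wrist force passes 120 N, or if a joint passes its speed limit or range.

## Robot

A 6-joint arm with a two-finger parallel gripper is mounted at the origin on the work surface. World frame = base frame: x ahead of the robot, y to its left, z up, the work surface at z = 0. Lengths are in mm, angles in rad, forces in N, time in s.
With the tool pointing down it reaches from about 375 to 925 mm from the base axis. Payload 5.7 kg.
Tool frame: the origin (TCP) lies at the very end of the fingers, on their centre line; the grasp point (between the pads) lies 19 mm behind it (ctrl.pinch_z is the distance from the TCP to the grasp point, in mm); z points along the fingers, y is the direction in which the jaws open and shut (so a half turn about z gives the same grasp; the last joint's range is limited). The gripper opens to 88 mm and grips with 3 to 60 N. Pads are 20 mm wide; open, the fingers measure 115 mm over their backs; the gripper's body (75 mm by 178 mm) begins 61 mm behind the grasp point.
Start: joints at [1.166, 0.359, 1.51, -0, 1.272, -0.115], TCP at [171.449, 574.95, 222.623] pointing down, gripper open.
Joint ranges: [-2.97, 2.97], [-1.01, 2.36], [0.21, 2.38], [-0.96, 4.11], [0.2, 2.71], [-2.98, 2.98]. Speed limits (rad/s): [2.39, 2.39, 3.14, 3.14, 3.14, 3.14].

## Interface

Orientations are given as a rotation vector (axis times angle).
In Python, from station import ctrl gives the robot as it stands.
- The arm moves only by the tool servo_tool, never from a script. Its argument "steps" is a list that holds one entry, the list of rows, each a list of 5 numbers: the finger opening in m, from 0 to 0.0878, then the shift along the world's x, y, z in m, then the turn about the world's z in rad. A call has 1 to 10 rows; each row is the pose to reach, as a shift and turn from the pose commanded when the call began; what a row does not reach only later rows make up. A row lasts 1/8 s, in which the tool goes at most 62.5 mm and 10.7 degrees, less where a joint would pass 70% of its speed; a pose out of reach is approached as far as the arm can. A call with a gripper value outside its range is refused whole. The fingers move at their own pace and stop on an object; "grip_force" is the grip in N (left out, the last holds). Time passes only in rows, so rows that repeat a pose let the fingers close. It gives the time, the measured TCP pose, the force and the opening at its end, in the units of the state.
- ctrl.sense(): the state, without advancing time (a new reading comes with each control period).
- ctrl.grab_frame(name): name is "scene" or "top" or "wrist"; returns the picture (420x560x3 uint8, red, green, blue); there is no depth.
- ctrl.camera_params(name): a dict with "intrinsics" (3x3 intrinsics, pixels), "D" ([k1, k2, p1, p2, k3] as OpenCV has them; the pictures are not rectified), "extrinsics" (4x4, takes a point from camera to world coordinates). Camera axes: x right, y up, looking along -z (the intrinsics and any distortion apply to the point x, -y, -z); pixel columns grow to the right and rows downward; lengths in mm; the calibration is good to about 2 mm. A picture is of the moment at which its call begins: read the wrist's pose just before it. camera_params takes no time and is no camera call; for the wrist camera it gives the pose at the moment of the call.
- ctrl.sign_off(): hands the job in, once; it reports no verdict.
The state is a dict: "time_s": time; "qpos": joint angles; "joint_vel": joint speeds; "tau": joint torques, N m; "position": TCP position; "eef_rot": TCP orientation; "ft_force": force on the tool from outside, world axes, zero at the start; "ft_torque": the same for the moment, N m; "finger_gap": finger opening in mm.
Only numpy, scipy, OpenCV 4.12 (cv2) and the standard library are available. Lean on these libraries where they do the work, as an engineer would, in place of code of your own. Each camera call takes 0.05 s, during which the arm holds its last target. There are 200 camera calls.

## Working session

There is one attempt and no reset: what is moved stays moved. The work goes in short steps, Python scripts to look and compute and a tool call to move; the robot and the scene stay as the last step left them, time stands still between calls to the robot, and variables do not carry over. Pictures are saved under pics/ and viewed, about 12 in all and at most 16, crops included, and the job is handed in when it is done.

Besides the shell and the picture viewer there is one more tool, called after ">>>" as a command line: name --argument value ..., lists and objects as JSON in quotes. servo_tool: Moves the arm, as the interface text tells. Its arguments: {"type":"object","properties":{"steps":{"type":"array","items":{"type":"array","items":{"type":"array","items":{"type":"number"}}}},"grip_force":{"type":"number"}},"required":["steps"]}

```bash
ls; mkdir -p pics; cat > h.py <<'E'
import numpy as np, cv2
from station import ctrl
def grab(name,fn=None):
    p=ctrl.camera_params(name); im=ctrl.grab_frame(name)
    if fn: cv2.imwrite('pics/'+fn,im[:,:,::-1])
    return im,p
def ray(p,uv,z):
    K=np.array(p['intrinsics'],float);D=np.array(p['D'],float);T=np.array(p['extrinsics'],float)
    n=cv2.undistortPoints(np.array(uv,float).reshape(-1,1,2),K,D).reshape(-1,2)
    d=np.c_[n[:,0],-n[:,1],-np.ones(len(n))]@T[:3,:3].T
    o=T[:3,3]; return o+d*((z-o[2])/d[:,2])[:,None]
def proj(p,X):
    K=np.array(p['intrinsics'],float);D=np.array(p['D'],float);T=np.array(p['extrinsics'],float)
    c=(np.array(X,float).reshape(-1,3)-T[:3,3])@T[:3,:3]
    return cv2.projectPoints(c*[1,-1,-1],np.zeros(3),np.zeros(3),K,D)[0].reshape(-1,2)
E
python3 - <<'E'
from h import *
for n in('top','scene','wrist'):
    im,p=grab(n,n+'0.png'); print(n,np.round(p['extrinsics'],2).tolist(),np.round(p['intrinsics'],1).tolist())
s=ctrl.sense(); print(s)
E
```

```text
pics
top [[-0.02, 0.99, -0.14, 475.54], [-1.0, -0.02, -0.03, -19.16], [-0.04, 0.14, 0.99, 958.33], [0.0, 0.0, 0.0, 1.0]] [[401.9, 0.0, 275.3], [0.0, 401.9, 211.5], [0.0, 0.0, 1.0]]
scene [[-0.87, -0.38, 0.32, 904.71], [0.49, -0.68, 0.54, 512.12], [0.01, 0.63, 0.78, 796.84], [0.0, 0.0, 0.0, 1.0]] [[476.5, 0.0, 282.7], [0.0, 476.5, 199.4], [0.0, 0.0, 1.0]]
wrist [[0.29, -0.93, -0.24, 104.91], [0.96, 0.28, 0.07, 593.99], [-0.0, -0.25, 0.97, 383.38], [0.0, 0.0, 0.0, 1.0]] [[324.3, 0.0, 285.2], [0.0, 324.3, 208.7], [0.0, 0.0, 1.0]]
{'time_s': 0.15, 'qpos': array([ 1.16591742e+00,  3.59332319e-01,  1.51118090e+00, -3.07895957e-05,
        1.27251479e+00, -1.15071373e-01]), 'joint_vel': array([-0.00178507, -0.00225232, -0.00334307, -0.00018695, -0.00106534,
       -0.0006131 ]), 'tau': array([ 5.73591697e-04, -5.15757966e+01, -2.71004981e+01,  6.75566029e-02,
        3.05753946e-02, -8.47470301e-05]), 'position': array([171.24829534, 574.47925371, 222.00812741]), 'eef_rot': array([-4.53573827e-01, -3.10833249e+00,  2.19053830e-03]), 'ft_force': array([0.12862382, 0.53839512, 0.94496437]), 'ft_torque': array([-0.09542052, -0.0310109 , -0.05099834]), 'finger_gap': 87.92177852834023}
```

View pics/top0.png

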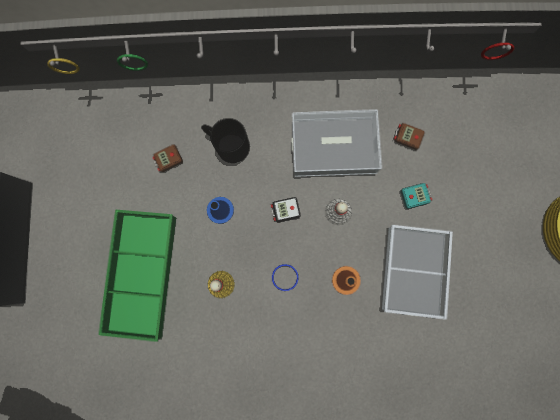

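View pics/scene0.png

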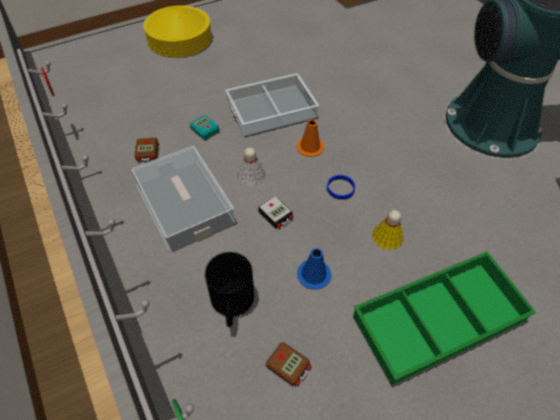

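The top view shows the green tray (138,275), yellow shuttle (220,285), blue cone (220,210), wristband (285,278), silver stopwatch (286,209), white shuttle (339,211), orange cone (346,281), clear box with one divider (418,272), and lid with a white strip (337,142). The stopwatch-shaped things are at (286,209) silver/black, (168,158) and (409,136) brown, and (416,196) turquoise. Only the one at (286,209) fits. I'll measure everything and confirm it in a crop.

```bash
python3 - <<'E'
from h import *
im,p=grab('top'); hsv=cv2.cvtColor(im,cv2.COLOR_RGB2HSV)
def m(lo,hi,roi):
    k=cv2.inRange(hsv,np.array(lo),np.array(hi)); q=np.zeros_like(k);x0,y0,x1,y1=roi;q[y0:y1,x0:x1]=k[y0:y1,x0:x1];return q
def big(k):
    k=cv2.morphologyEx(k,cv2.MORPH_CLOSE,np.ones((5,5)));c,_=cv2.findContours(k,0,2);return max(c,key=cv2.contourArea)
def rep(n,k,z):
    c=big(k); h=ray(p,c.reshape(-1,2),z)[:,:2].astype(np.float32); (cx,cy),r=cv2.minEnclosingCircle(h); R=cv2.minAreaRect(h)
    print(n,'circ',round(cx),round(cy),'d',round(2*r),'rect',np.round(R[0]),np.round(R[1]),round(R[2],1))
    return R
rep('orange',m((5,120,60),(18,255,255),(325,260,370,300)),4)
rep('bluecone',m((100,120,40),(130,255,255),(200,190,240,230)),4)
rep('band',m((100,120,40),(130,255,255),(265,255,305,295)),14)
rep('yellow',m((20,120,50),(35,255,255),(200,265,245,305)),2)
# caps: cream bright
rep('capW',m((5,10,150),(35,140,255),(330,197,355,220)),72)
rep('capY',m((5,10,150),(35,110,255),(205,275,225,297)),72)
R=rep('tray',m((50,100,30),(75,255,255),(90,195,185,350)),40)
rep('face',m((0,0,130),(180,60,255),(265,195,305,225)),20)
g=cv2.cvtColor(im,cv2.COLOR_RGB2GRAY)
k=m((0,0,140),(180,60,255),(375,215,462,328)); rep('box',k,40)
g2=m((0,0,120),(180,60,255),(320,190,360,230)); rep('skW',g2,2)
crop=lambda x0,y0,x1,y1:cv2.resize(im[y0:y1,x0:x1],(400,300),interpolation=cv2.INTER_CUBIC)
A=np.vstack([np.hstack([crop(256,189,316,234),crop(310,189,370,234)]),np.hstack([crop(190,262,250,307),crop(390,173,450,218)])])
cv2.imwrite('pics/c1.png',A[:,:,::-1])
np.set_printoptions(suppress=True)
print('box corners',np.round(ray(p,[[389,226],[452,230],[447,318],[384,311]],40)[:,:2]))
print('tray corners',np.round(ray(p,[[116,211],[174,214],[158,340],[100,335]],40)[:,:2]))
print('lid',np.round(ray(p,[[293,112],[379,111],[381,173],[293,176]],50)[:,:2]), 'hook',np.round(ray(p,[[354,50],[480,85]],0)))
s,q=grab('scene')
for n,X in dict(o=ray(p,[[346,281]],4),).items(): print(proj(q,X))
E
```

```text
orange circ 446 -148 d 65 rect [ 447. -148.] [63. 63.] 87.6
bluecone circ 619 148 d 65 rect [618. 148.] [61. 61.] 44.4
band circ 455 -6 d 61 rect [456.  -6.] [58. 60.] 89.1
yellow circ 442 146 d 62 rect [441. 146.] [60. 61.] 89.7
capW circ 611 -138 d 38 rect [ 611. -140.] [31. 26.] 80.5
capY circ 441 147 d 22 rect [441. 147.] [19. 20.] 44.1
tray circ 468 338 d 317 rect [468. 334.] [146. 289.] 83.9
face circ 623 -9 d 102 rect [619.  -9.] [92. 57.] 88.6
box circ 463 -309 d 239 rect [ 463. -308.] [140. 199.] 82.2
skW circ 613 -141 d 134 rect [ 613. -141.] [94. 95.] 88.1
box corners [[ 567. -247.]
 [ 554. -390.]
 [ 358. -365.]
 [ 377. -226.]]
tray corners [[616. 389.]
 [605. 249.]
 [319. 282.]
 [330. 417.]]
lid [[ 842.  -34.]
 [ 839. -237.]
 [ 688. -233.]
 [ 686.  -30.]] hook [[1025. -196.    0.]
 [ 922. -509.    0.]]
[[310.75024297 144.56012143]]
```

View pics/c1.png

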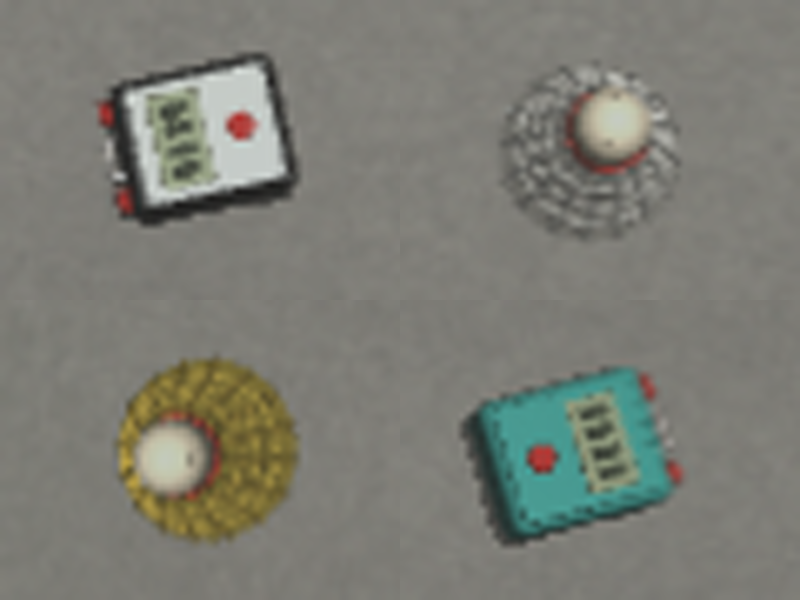

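The enlarged crop settles it: the silver/black watch at (286,209) with grey-green display is the one meant, and its +y buttons face left. The turquoise one is at (416,196). I'm moving above the yellow shuttle.

>>> servo_tool --steps '[[[0.0878, 0.03, -0.048, 0, 0.06], [0.0878, 0.06, -0.095, 0, 0.12], [0.0878, 0.09, -0.143, 0, 0.19], [0.0878, 0.12, -0.19, 0, 0.19], [0.0878, 0.15, -0.238, 0, 0.19], [0.0878, 0.18, -0.286, 0, 0.19], [0.0878, 0.21, -0.333, 0, 0.19], [0.0878, 0.24, -0.381, -0.02, 0.19], [0.0878, 0.27, -0.428, -0.05, 0.19], [0.0878, 0.27, -0.428, -0.06, 0.19]]]' --grip_force 10

```text
time_s: 1.5
position: [442.7, 144.1, 161.4]
eef_rot: [-0.165, -3.136, 0.002]
ft_force: [0.1, 0.2, -0.1]
finger_gap: 87.3
```

```bash
python3 - <<'E'
from h import *
s=ctrl.sense();print(s['position'],s['eef_rot'],s['ft_force'])
im,p=grab('wrist','w1.png')
im2,pt=grab('top')
print('predicted yellow base/cap px',proj(p,[[441,146,0],[441,146,75],[455,-6,14]]))
np.set_printoptions(suppress=True)
print('white',ray(pt,[[339,211.5]],1),ray(pt,[[341.8,207.6]],72))
print('watch',ray(pt,[[287.2,209.4]],20))
hsv=cv2.cvtColor(im,cv2.COLOR_RGB2HSV)
k=cv2.inRange(hsv,(20,120,40),(35,255,255));c=max(cv2.findContours(k,0,2)[0],key=cv2.contourArea)
h=ray(p,cv2.convexHull(c).reshape(-1,2),1)[:,:2].astype(np.float32);print('skirt',cv2.minEnclosingCircle(h),cv2.boundingRect(c))
E
```

```text
[442.66244043 144.06426875 161.38342036] [-1.64526650e-01 -3.13647791e+00  1.58034605e-03] [ 0.0675666   0.17246463 -0.14467456]
predicted yellow base/cap px [[287.65332468 192.16378454]
 [288.20458572 211.49964457]
 [139.37982856 224.10811217]]
white [[ 607.98832015 -139.10903449    1.        ]] [[ 606.76987247 -136.76231082   72.        ]]
watch [[613.10432332 -15.20245786  20.        ]]
skirt ((686.83837890625, 276.75225830078125), 188.82608032226562) (260, 359, 300, 24)
```

View pics/w1.png

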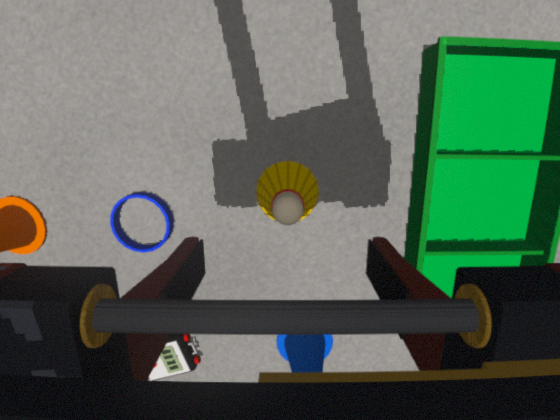

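The wrist view shows the yellow shuttle's cap at (288,207) against a prediction of (288,211), so the calibration agrees to about 2 mm. Descending.

>>> servo_tool --steps '[[[0.0878, -0.002, 0.001, -0.04, 0], [0.0878, -0.002, 0.001, -0.08, 0], [0.0878, -0.002, 0.001, -0.1, 0], [0.0878, -0.002, 0.001, -0.106, 0], [0.0878, -0.002, 0.001, -0.106, 0]]]'

```text
time_s: 2.22
position: [439.5, 148.9, 57.2]
eef_rot: [0.154, 3.137, 0.0]
ft_force: [0.3, -0.5, -0.3]
finger_gap: 87.6
```

>>> servo_tool --steps '[[[0.02, 0, -0.002, -0.001, 0], [0.02, 0, -0.002, -0.001, 0], [0.02, 0, -0.002, -0.001, 0], [0.02, 0, -0.002, -0.001, 0], [0.02, 0, -0.002, -0.001, 0], [0.02, 0, -0.002, -0.001, 0], [0.02, 0, -0.002, -0.001, 0], [0.02, 0, -0.002, 0.01, 0], [0.02, 0, -0.002, 0.04, 0], [0.02, 0, -0.002, 0.08, 0]]]'

```text
time_s: 3.48
position: [438.7, 145.8, 137.5]
eef_rot: [-0.157, -3.136, 0.001]
ft_force: [-0.2, 0.7, 0.3]
finger_gap: 25.7
```

>>> servo_tool --steps '[[[0.02, -0.016, 0.05, 0, 0], [0.02, -0.032, 0.099, 0, 0], [0.02, -0.048, 0.148, 0, 0], [0.02, -0.064, 0.197, 0, 0], [0.02, -0.064, 0.197, 0, 0], [0.02, -0.064, 0.197, -0.03, 0], [0.02, -0.064, 0.197, -0.055, 0], [0.02, -0.064, 0.197, -0.07, 0], [0.02, -0.064, 0.197, -0.076, 0], [0.02, -0.064, 0.197, -0.076, 0]]]'

```text
time_s: 4.72
position: [375.7, 342.7, 60.8]
eef_rot: [-0.157, -3.138, 0.0]
ft_force: [-1.0, 0.5, -1.1]
finger_gap: 25.8
```

```bash
python3 - <<'E'
from h import *
s=ctrl.sense();print(s['position'],s['ft_force'],s['finger_gap'])
grab('wrist','w2.png')
E
```

```text
[375.71529975 342.70416884  60.75960967] [-1.0455086   0.53494899 -1.10497851] 25.842915523008525
```

View pics/w2.png

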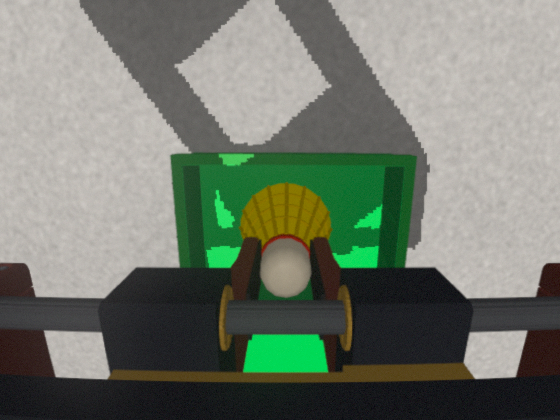

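The shuttle stands well clear of all walls. Release and lift.

>>> servo_tool --steps '[[[0.05, 0, 0, 0, 0], [0.06, 0, 0, 0, 0], [0.06, 0, 0, 0, 0], [0.06, 0, 0, 0.01, 0], [0.06, 0, 0, 0.04, 0], [0.07, 0, 0, 0.1, 0], [0.0878, 0.01, -0.06, 0.1, 0], [0.0878, 0.02, -0.12, 0.1, 0], [0.0878, 0.03, -0.18, 0.1, 0], [0.0878, 0.04, -0.24, 0.1, 0]]]'

```text
time_s: 6.02
position: [415.8, 101.3, 161.5]
eef_rot: [0.156, 3.136, 0.0]
ft_force: [0.9, 0.1, 0.6]
finger_gap: 87.9
```

>>> servo_tool --steps '[[[0.0878, 0.006, -0.05, 0, 0], [0.0878, 0.012, -0.1, 0, 0], [0.0878, 0.018, -0.15, 0, 0], [0.0878, 0.024, -0.2, 0, 0], [0.0878, 0.03, -0.25, 0, 0], [0.0878, 0.03, -0.25, 0, 0]]]'

```text
time_s: 6.78
position: [446.6, -150.5, 161.5]
eef_rot: [0.163, 3.135, -0.003]
ft_force: [-0.6, 0.0, -0.1]
finger_gap: 87.7
```

```bash
python3 - <<'E'
from h import *
s=ctrl.sense();print(s['position'],s['eef_rot'],s['ft_force'],s['finger_gap'])
im,p=grab('wrist')
hsv=cv2.cvtColor(im,cv2.COLOR_RGB2HSV)
k=cv2.inRange(hsv,(4,140,40),(18,255,255));k[275:]=0
c=max(cv2.findContours(k,0,2)[0],key=cv2.contourArea)
print(cv2.boundingRect(c));h=ray(p,c.reshape(-1,2),3)[:,:2].astype(np.float32)
print(cv2.minEnclosingCircle(h)); print(proj(p,[[446,-148,4],[446,-148,76]]))
grab('top','t2.png')
E
```

```text
[ 446.63967347 -150.4522735   161.50615478] [ 1.63023191e-01  3.13507344e+00 -2.78447692e-03] [-0.62381161  0.04414247 -0.13914218] 87.72453183134742
(255, 161, 65, 64)
((445.7049255371094, -149.38465881347656), 32.93791580200195)
[[288.37051289 193.41011053]
 [289.04212508 212.64110018]]
```

The orange flange measures 66 mm across, as specified, centred at (446,-149).

>>> servo_tool --steps '[[[0.0878, -0.001, 0.001, -0.05, 0], [0.0878, -0.001, 0.001, -0.1, 0], [0.0878, -0.001, 0.001, -0.122, 0], [0.0878, -0.001, 0.001, -0.128, 0], [0.06, -0.001, 0.001, -0.128, 0], [0.03, -0.001, 0.001, -0.128, 0], [0.03, -0.001, 0.001, -0.128, 0], [0.03, -0.001, 0.001, -0.128, 0], [0.03, -0.001, 0.001, -0.128, 0], [0.03, -0.001, 0.001, -0.128, 0]]]' --grip_force 14

```text
time_s: 8.12
position: [444.5, -146.2, 32.7]
eef_rot: [0.157, 3.137, -0.0]
ft_force: [0.4, 0.1, 1.1]
finger_gap: 36.3
```

>>> servo_tool --steps '[[[0.03, 0, 0, 0, 0], [0.03, 0, 0, 0.01, 0], [0.03, 0, 0, 0.03, 0], [0.03, 0, 0, 0.07, 0], [0.03, 0, 0, 0.1, 0]]]'

```text
time_s: 8.75
position: [444.5, -146.1, 134.4]
eef_rot: [0.157, 3.137, -0.001]
ft_force: [-0.4, -0.4, -0.7]
finger_gap: 36.0
```

```bash
python3 - <<'E'
from h import *
s=ctrl.sense();print(s['position'],s['ft_force'],s['finger_gap'])
grab('wrist','w3.png')
E
```

```text
[ 444.51910708 -146.06613384  134.40387332] [-0.36419128 -0.44140031 -0.66466347] 36.04032367635516
```

View pics/w3.png

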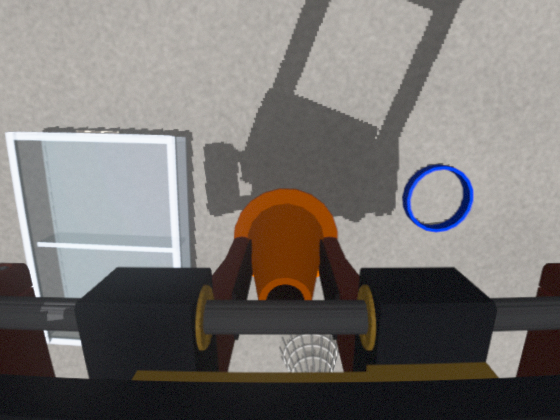

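The cone hangs upright between the fingers. Carry it to the middle compartment.

>>> servo_tool --steps '[[[0.03, 0.002, 0.04, 0, 0], [0.03, 0.005, 0.095, 0, 0], [0.03, 0.008, 0.15, 0, 0], [0.03, 0.011, 0.205, 0, 0], [0.03, 0.014, 0.26, 0, 0], [0.03, 0.017, 0.315, 0, 0], [0.03, 0.02, 0.37, 0, 0], [0.03, 0.023, 0.425, 0, 0], [0.03, 0.023, 0.465, 0, 0], [0.03, 0.023, 0.48, 0, 0]]]'

```text
time_s: 10.05
position: [467.1, 336.0, 132.6]
eef_rot: [0.153, 3.138, 0.0]
ft_force: [0.1, -1.2, -0.7]
finger_gap: 36.1
```

>>> servo_tool --steps '[[[0.03, 0, 0, -0.03, 0], [0.03, 0, 0, -0.06, 0], [0.03, 0, 0, -0.085, 0], [0.03, 0, 0, -0.095, 0], [0.03, 0, 0, -0.0965, 0], [0.03, 0, 0, -0.0965, 0]]]'

```text
time_s: 10.8
position: [468.0, 333.9, 36.7]
eef_rot: [0.157, 3.137, 0.001]
ft_force: [-0.2, 0.8, 0.1]
finger_gap: 36.4
```

```bash
python3 - <<'E'
from h import *
s=ctrl.sense();print(s['position'],s['ft_force'],s['finger_gap'])
grab('wrist','w4.png')
E
```

```text
[467.96540163 333.91269589  36.74573249] [-0.17461133  0.75701647  0.06986309] 36.395783095850916
```

View pics/w4.png

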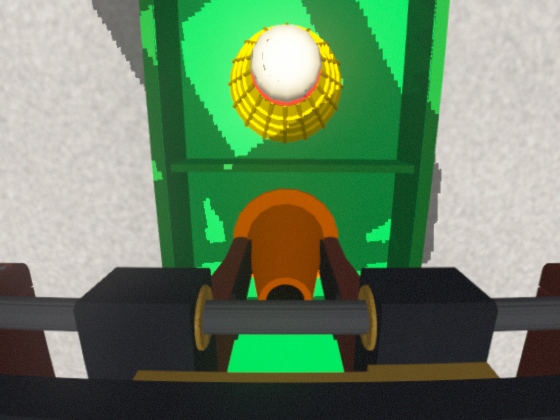

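>>> servo_tool --steps '[[[0.045, 0, 0, 0, 0], [0.06, 0, 0, 0, 0], [0.06, 0, 0, 0, 0], [0.06, 0, 0, 0.01, 0], [0.06, 0, 0, 0.05, 0], [0.07, 0, 0, 0.11, 0], [0.0878, 0.0, -0.03, 0.125, -0.18], [0.0878, 0.02, -0.08, 0.125, -0.36], [0.0878, 0.04, -0.13, 0.125, -0.54], [0.0878, 0.06, -0.18, 0.125, -0.72]]]'

```text
time_s: 12.1
position: [528.1, 152.6, 162.1]
eef_rot: [1.259, 2.877, 0.001]
ft_force: [0.8, -0.2, 0.1]
finger_gap: 87.9
```

>>> servo_tool --steps '[[[0.0878, 0.025, -0.045, 0, -0.18], [0.0878, 0.05, -0.09, 0, -0.36], [0.0878, 0.07, -0.14, 0, -0.526], [0.0878, 0.085, -0.169, 0, -0.526], [0.0878, 0.085, -0.169, 0, -0.526]]]'

```text
time_s: 12.72
position: [613.6, -17.2, 161.7]
eef_rot: [1.961, 2.453, 0.001]
ft_force: [-0.1, 0.3, 1.1]
finger_gap: 87.8
```

```bash
python3 - <<'E'
from h import *
s=ctrl.sense();print(s['position'],s['eef_rot'],s['ft_force'],s['finger_gap'])
grab('wrist','w5.png'); p=ctrl.camera_params('wrist');print(proj(p,[[613,-15,20]]))
E
```

```text
[613.6444719  -17.23773023 161.71693312] [1.96071360e+00 2.45286428e+00 6.76700473e-04] [-0.08108356  0.33518893  1.09741425] 87.76351325803263
[[285.93679557 197.16566859]]
```

View pics/w5.png

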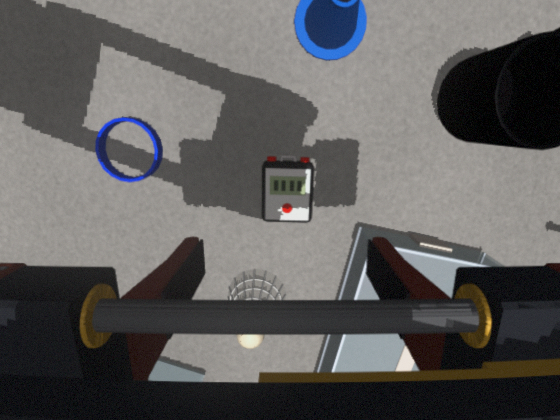

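The watch body spans px (263–313, 161–221), 50x60 as specified and square to the jaws. Its centre is 6 px up from the prediction, so it lies at about (613.5,-9).

>>> servo_tool --steps '[[[0.075, 0, 0.008, -0.05, 0], [0.072, 0, 0.008, -0.1, 0], [0.072, 0, 0.008, -0.14, 0], [0.072, 0, 0.008, -0.153, 0], [0.072, 0, 0.008, -0.157, 0], [0.06, 0, 0.008, -0.157, 0], [0.045, 0, 0.008, -0.157, 0], [0.045, 0, 0.008, -0.157, 0], [0.045, 0, 0.008, -0.157, 0], [0.045, 0, 0.008, -0.157, 0]]]' --grip_force 18

```text
time_s: 14.02
position: [613.5, -7.2, 5.5]
eef_rot: [1.957, 2.455, 0.002]
ft_force: [-1.2, 1.0, 7.4]
finger_gap: 50.0
```

>>> servo_tool --steps '[[[0.045, 0, 0, 0, 0], [0.045, 0, 0, 0, 0], [0.045, 0, 0, 0.01, 0], [0.045, 0, 0, 0.05, 0], [0.045, 0, 0, 0.1, 0], [0.045, 0, 0, 0.13, 0]]]'

```text
time_s: 14.78
position: [613.4, -7.2, 137.2]
eef_rot: [1.957, 2.455, 0.002]
ft_force: [-0.8, 1.2, -0.2]
finger_gap: 49.7
```

```bash
python3 - <<'E'
from h import *
s=ctrl.sense();print(s['position'],s['eef_rot'],s['ft_force'],s['finger_gap'])
a,_=grab('wrist');b,_=grab('top');cv2.imwrite('pics/w6.png',np.hstack([a[100:400,80:480],b[100:400,80:480]])[:,:,::-1])
E
```

```text
[613.36140481  -7.24392705 137.18956624] [1.95657081e+00 2.45473745e+00 2.28080478e-03] [-0.76191776  1.20218706 -0.24273499] 49.73736367734171
```

View pics/w6.png

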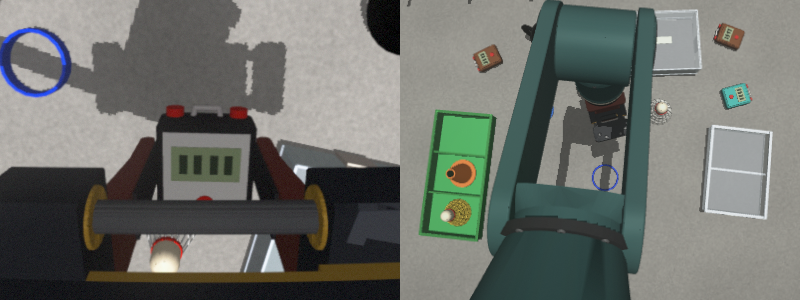

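Watch held level; tray shows both earlier items upright. Carry to the last tray compartment.

>>> servo_tool --steps '[[[0.045, -0.006, 0.04, 0, 0.15], [0.045, -0.013, 0.085, 0, 0.32], [0.045, -0.02, 0.13, 0, 0.49], [0.045, -0.028, 0.175, 0, 0.66], [0.045, -0.035, 0.22, 0, 0.83], [0.045, -0.042, 0.265, 0, 1.0], [0.045, -0.048, 0.31, 0, 1.15], [0.045, -0.0525, 0.332, 0, 1.246], [0.045, -0.0525, 0.332, -0.01, 1.246], [0.045, -0.0525, 0.332, -0.03, 1.246]]]'

```text
time_s: 16.12
position: [560.0, 324.1, 103.1]
eef_rot: [0.16, 3.137, -0.001]
ft_force: [0.2, 0.7, 0.4]
finger_gap: 50.2
```

```bash
python3 - <<'E'
from h import *
s=ctrl.sense();print(s['position'],s['eef_rot'],s['ft_force'],s['finger_gap'])
a,_=grab('wrist','w7.png')
E
```

```text
[559.978331   324.08951273 103.11961919] [ 1.59901029e-01  3.13734554e+00 -1.10865121e-03] [0.17817446 0.65618479 0.39051828] 50.160020656661914
```

View pics/w7.png

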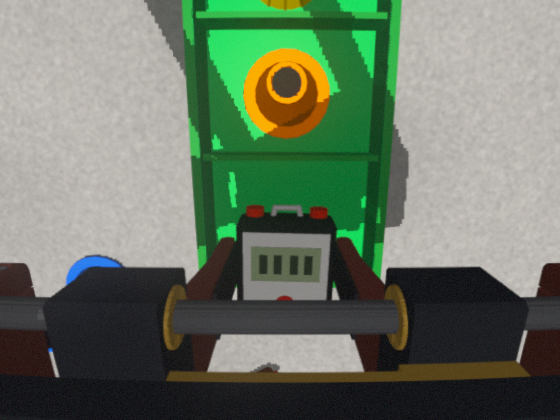

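>>> servo_tool --steps '[[[0.045, 0.003, 0.001, -0.04, 0], [0.045, 0.003, 0.001, -0.075, 0], [0.045, 0.003, 0.001, -0.088, 0], [0.045, 0.003, 0.001, -0.092, 0], [0.045, 0.003, 0.001, -0.0925, 0], [0.06, 0.003, 0.001, -0.0925, 0], [0.068, 0.003, 0.001, -0.0925, 0], [0.068, 0.003, 0.001, -0.0925, 0]]]'

```text
time_s: 17.18
position: [563.3, 326.2, 12.2]
eef_rot: [0.157, 3.137, 0.001]
ft_force: [-0.6, 0.5, 0.4]
finger_gap: 67.8
```

>>> servo_tool --steps '[[[0.068, 0, 0, 0.01, 0], [0.068, 0, 0, 0.05, 0], [0.07, 0, 0, 0.11, 0], [0.0878, 0, 0, 0.15, 0], [0.0878, -0.015, -0.05, 0.15, 0], [0.0878, -0.03, -0.11, 0.15, 0], [0.0878, -0.05, -0.17, 0.15, 0], [0.0878, -0.07, -0.23, 0.15, 0], [0.0878, -0.09, -0.29, 0.15, 0], [0.0878, -0.108, -0.331, 0.15, 0]]]'

```text
time_s: 18.42
position: [454.3, -7.1, 162.5]
eef_rot: [0.158, 3.136, -0.001]
ft_force: [-0.2, -1.0, -0.1]
finger_gap: 87.8
```

```bash
python3 - <<'E'
from h import *
s=ctrl.sense();print(s['position'],s['eef_rot'],s['ft_force'],s['finger_gap'])
im,p=grab('wrist')
hsv=cv2.cvtColor(im,cv2.COLOR_RGB2HSV)
k=cv2.inRange(hsv,(100,120,40),(130,255,255));k[275:]=0
c=max(cv2.findContours(k,0,2)[0],key=cv2.contourArea)
print(cv2.boundingRect(c));h=ray(p,c.reshape(-1,2),14)[:,:2].astype(np.float32)
print(cv2.minEnclosingCircle(h),h.min(0),h.max(0)); print(proj(p,[[455,-6,14]]))
E
```

```text
[454.28301349  -7.09802258 162.45810361] [ 1.57781686e-01  3.13631137e+00 -9.96382086e-04] [-0.21548137 -1.03462103 -0.13974002] 87.78971566803384
(254, 164, 62, 63)
((453.52679443359375, -8.033604621887207), 31.094324111938477) [422.48657  -38.200424] [484.53824   21.867754]
[[287.03784307 197.00118544]]
```

The wristband is 62 mm across, as specified, centred at (453.5,-8).

>>> servo_tool --steps '[[[0.0878, -0.001, -0.001, -0.05, 0], [0.0878, -0.001, -0.001, -0.1, 0], [0.0878, -0.001, -0.001, -0.14, 0], [0.0878, -0.001, -0.001, -0.154, 0], [0.0878, -0.001, -0.001, -0.158, 0], [0.07, -0.001, -0.001, -0.158, 0], [0.056, -0.001, -0.001, -0.158, 0], [0.056, -0.001, -0.001, -0.158, 0], [0.056, -0.001, -0.001, -0.158, 0], [0.056, -0.001, -0.001, -0.158, 0]]]' --grip_force 12

```text
time_s: 19.73
position: [454.6, -6.1, 4.4]
eef_rot: [0.157, 3.136, -0.0]
ft_force: [-0.5, 0.3, 7.4]
finger_gap: 60.3
```

>>> servo_tool --steps '[[[0.056, 0, 0, 0, 0], [0.056, 0, 0, 0, 0], [0.056, 0, 0, 0.01, 0], [0.056, 0, 0, 0.05, 0], [0.056, 0, 0, 0.1, 0]]]'

```text
time_s: 20.35
position: [452.9, -5.9, 104.5]
eef_rot: [-0.157, -3.135, -0.0]
ft_force: [0.8, 0.1, -0.6]
finger_gap: 60.4
```

```bash
python3 - <<'E'
from h import *
s=ctrl.sense();print(s['position'],s['eef_rot'],s['ft_force'],s['finger_gap'])
a,_=grab('wrist','w8.png')
E
```

```text
[452.88191099  -5.91762855 104.53181795] [-1.56802077e-01 -3.13529264e+00 -2.94479251e-04] [ 0.84264534  0.13859493 -0.58413292] 60.39806563892275
```

View pics/w8.png

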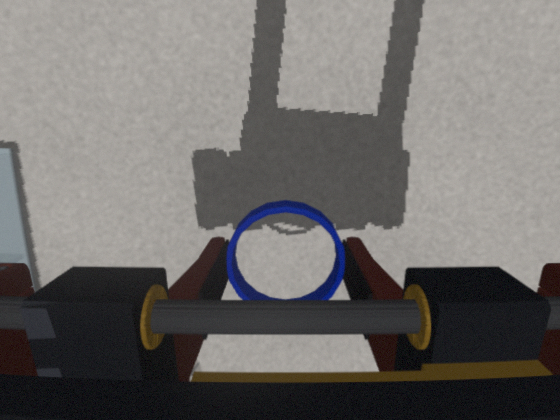

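The band is held level. Carry to the box's near compartment.

>>> servo_tool --steps '[[[0.056, -0.005, -0.045, 0, 0], [0.056, -0.012, -0.1, 0, 0], [0.056, -0.019, -0.155, 0, 0], [0.056, -0.026, -0.21, 0, 0], [0.056, -0.032, -0.265, 0, 0], [0.056, -0.036, -0.296, 0, 0], [0.056, -0.036, -0.296, 0, 0], [0.056, -0.036, -0.296, -0.02, 0], [0.056, -0.036, -0.296, -0.04, 0], [0.056, -0.036, -0.296, -0.04, 0]]]'

```text
time_s: 21.65
position: [416.8, -299.6, 62.7]
eef_rot: [-0.155, -3.135, -0.004]
ft_force: [0.2, 0.1, -0.4]
finger_gap: 60.4
```

```bash
python3 - <<'E'
from h import *
s=ctrl.sense();print(s['position'],s['eef_rot'],s['ft_force'],s['finger_gap'])
a,_=grab('wrist','w9.png')
E
```

```text
[ 416.81382951 -299.6194191    62.67730875] [-0.15516663 -3.13488865 -0.00421244] [ 0.21018398  0.05354495 -0.42804772] 60.41587957854099
```

View pics/w9.png

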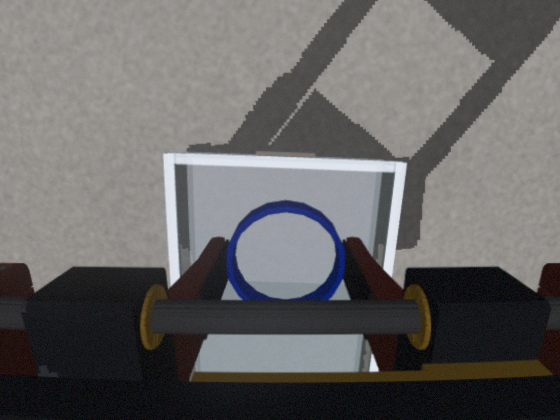

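Centred between the side walls (170 and 398 px, band at 286). Lower and release, then go to the white shuttle.

>>> servo_tool --steps '[[[0.056, 0, 0, -0.03, 0], [0.056, 0, 0, -0.048, 0], [0.056, 0, 0, -0.0525, 0], [0.056, 0, 0, -0.053, 0], [0.07, 0, 0, -0.053, 0], [0.076, 0, 0, -0.053, 0], [0.076, 0, 0, -0.053, 0], [0.076, 0, 0, -0.04, 0], [0.076, 0, 0, 0.0, 0], [0.076, 0, 0, 0.05, 0]]]'

```text
time_s: 22.95
position: [417.3, -301.5, 114.7]
eef_rot: [-0.157, -3.136, -0.002]
ft_force: [1.4, 0.0, 0.1]
finger_gap: 75.9
```

>>> servo_tool --steps '[[[0.0878, 0.02, 0.015, 0.045, 0], [0.0878, 0.06, 0.05, 0.05, 0], [0.0878, 0.1, 0.085, 0.05, 0], [0.0878, 0.14, 0.12, 0.05, 0], [0.0878, 0.175, 0.15, 0.05, 0], [0.0878, 0.19, 0.162, 0.05, 0], [0.0878, 0.19, 0.162, 0.05, 0]]]'

```text
time_s: 23.82
position: [608.2, -139.7, 163.9]
eef_rot: [-0.154, -3.138, 0.001]
ft_force: [-0.6, 0.2, -0.0]
finger_gap: 88.0
```

```bash
python3 - <<'E'
from h import *
s=ctrl.sense();print(s['position'],s['eef_rot'],s['ft_force'],s['finger_gap'])
a,p=grab('wrist','w10.png');print(proj(p,[[607,-138,0],[607,-138,65],[607,-138,80]]))
E
```

```text
[ 608.18109066 -139.67965134  163.91430407] [-1.53970380e-01 -3.13776870e+00  8.00979817e-04] [-0.63855229  0.24164197 -0.0026958 ] 87.99765963684185
[[287.36285092 192.01869804]
 [287.79256637 208.04002955]
 [287.92174787 212.86149373]]
```

View pics/w10.png

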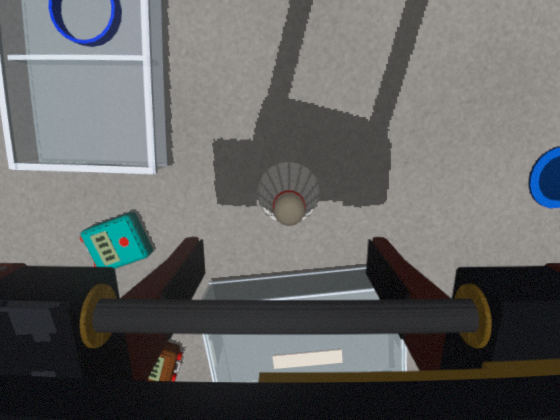

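The cap is at (288,207) against a predicted (288,208), so the position is confirmed. The band lies flat in the far-off compartment.

>>> servo_tool --steps '[[[0.0878, -0.001, 0.001, -0.05, 0], [0.0878, -0.001, 0.001, -0.09, 0], [0.0878, -0.001, 0.001, -0.104, 0], [0.0878, -0.001, 0.001, -0.108, 0], [0.06, -0.001, 0.001, -0.108, 0], [0.02, -0.001, 0.001, -0.108, 0], [0.02, -0.001, 0.001, -0.108, 0], [0.02, -0.001, 0.001, -0.108, 0], [0.02, -0.001, 0.001, -0.108, 0], [0.02, -0.001, 0.001, -0.108, 0]]]' --grip_force 10

```text
time_s: 25.12
position: [607.0, -139.0, 55.6]
eef_rot: [0.157, 3.138, -0.0]
ft_force: [0.3, 0.1, 0.1]
finger_gap: 30.9
```

>>> servo_tool --steps '[[[0.02, 0, 0, 0, 0], [0.02, 0, 0, 0, 0], [0.02, 0, 0, 0.01, 0], [0.02, 0, 0, 0.04, 0], [0.02, 0, 0, 0.09, 0]]]'

```text
time_s: 25.75
position: [605.6, -138.6, 145.5]
eef_rot: [-0.157, -3.134, -0.001]
ft_force: [1.1, -0.0, 0.3]
finger_gap: 25.5
```

>>> servo_tool --steps '[[[0.02, -0.02, -0.035, 0, 0], [0.02, -0.045, -0.08, 0, 0], [0.02, -0.07, -0.125, 0, 0], [0.02, -0.095, -0.173, 0, 0], [0.02, -0.095, -0.173, 0, 0], [0.02, -0.095, -0.173, -0.03, 0], [0.02, -0.095, -0.173, -0.06, 0], [0.02, -0.095, -0.173, -0.08, 0], [0.02, -0.095, -0.173, -0.0845, 0], [0.02, -0.095, -0.173, -0.0845, 0]]]'

```text
time_s: 27.0
position: [512.5, -311.7, 61.6]
eef_rot: [0.156, 3.137, -0.0]
ft_force: [0.5, -0.3, -0.2]
finger_gap: 25.6
```

```bash
python3 - <<'E'
from h import *
s=ctrl.sense();print(s['position'],s['eef_rot'],s['ft_force'],s['finger_gap'])
a,p=grab('wrist','w11.png')
E
```

```text
[ 512.47133347 -311.6550304    61.57557707] [ 1.55795854e-01  3.13743047e+00 -2.31554134e-04] [ 0.47565149 -0.34798876 -0.1762939 ] 25.605473889095638
```

View pics/w11.png

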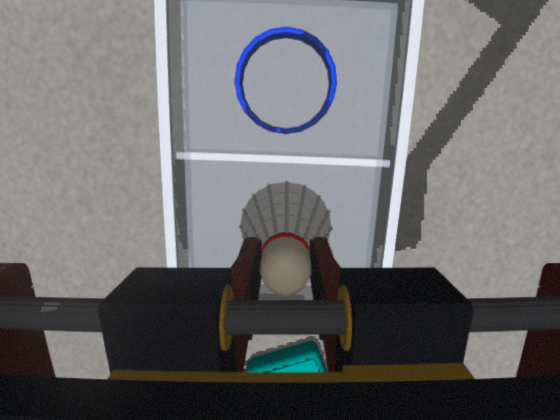

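Clear of walls and divider. Release and retreat.

>>> servo_tool --steps '[[[0.02, 0, 0, -0.001, 0], [0.04, 0, 0, -0.001, 0], [0.06, 0, 0, -0.001, 0], [0.06, 0, 0, -0.001, 0], [0.06, 0, 0, 0.01, 0], [0.06, 0, 0, 0.05, 0], [0.07, 0, 0, 0.11, 0], [0.07, -0.02, 0.05, 0.15, 0], [0.07, -0.04, 0.1, 0.17, 0], [0.07, -0.06, 0.15, 0.17, 0]]]'

```text
time_s: 28.3
position: [452.6, -161.4, 234.0]
eef_rot: [0.157, 3.133, -0.003]
ft_force: [0.4, 0.3, 0.3]
finger_gap: 70.3
```

>>> servo_tool --steps '[[[0.07, 0, 0.05, 0, 0], [0.07, 0, 0.1, 0, 0], [0.07, 0, 0.15, 0, 0], [0.07, 0, 0.16, 0, 0]]]'

```text
time_s: 28.8
position: [451.5, 0.3, 231.9]
eef_rot: [0.151, 3.137, 0.001]
ft_force: [-0.3, -0.9, -0.4]
finger_gap: 70.0
```

```bash
python3 - <<'E'
from h import *
s=ctrl.sense();print(s['position'],s['time_s'],s['ft_force'])
a,p=grab('scene');b,q=grab('top')
cv2.imwrite('pics/end.png',np.vstack([np.hstack([cv2.resize(a[60:160,200:340],(400,286)),cv2.resize(a[240:390,340:550],(400,286))]),np.hstack([cv2.resize(a,(400,300)),cv2.resize(b,(400,300))])])[:,:,::-1])
hsv=cv2.cvtColor(b,cv2.COLOR_RGB2HSV)
k=cv2.inRange(hsv,(100,120,40),(130,255,255));k2=np.zeros_like(k);k2[190:230,200:240]=k[190:230,200:240];c=max(cv2.findContours(k2,0,2)[0],key=cv2.contourArea)
print('bluecone',cv2.minEnclosingCircle(ray(q,c.reshape(-1,2),4)[:,:2].astype(np.float32)))
E
```

```text
[4.51456053e+02 3.12558784e-01 2.31853918e+02] 28.8 [-0.32043828 -0.86129999 -0.4438994 ]
bluecone ((618.4509887695312, 147.85943603515625), 32.52214813232422)
```

View pics/end.png

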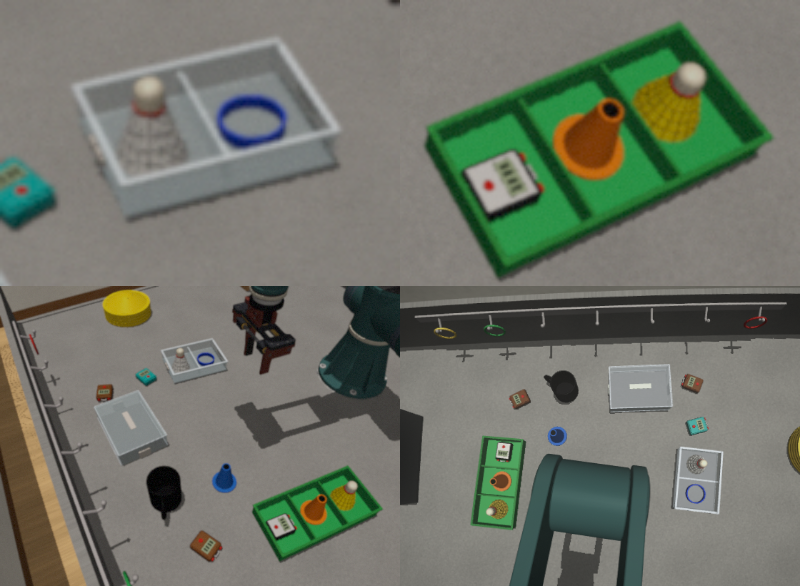

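The final view shows all five things in their own compartments, upright or flat, with the blue cone, mug and lid where they were.

```bash
python3 -c "
from station import ctrl
print(ctrl.sense()['joint_vel'].round(3)); print(ctrl.sign_off())"
```

```text
[-0.04   0.008 -0.004 -0.013 -0.006 -0.019]
the job is handed in; nothing more can be done
None
```

Both kits are packed and the job is handed in, with the robot's clock at about 29 s of the 120 s allowed.

- **Clear box:** the white shuttlecock and the wristband each have their own compartment.
- **Green tray:** the yellow shuttlecock, the orange cone and the silver stopwatch each have their own compartment.

The closing scene and top views show every item upright or flat, the stopwatch display up, and the gripper clear of everything. The blue cone measured within 1 mm of its start, at about (618, 148) mm. I checked the mug and lid by eye only, and they look unmoved. Resting heights and tilts in the compartments were also judged by eye, not measured.

No check failed or disagreed, but two readings are worth noting:
- **Upward force:** about 7 N showed at the bottom of the stopwatch and wristband grasps, well below the limits.
- **Arm speed at hand-in:** it was still settling slightly (0.04 rad/s), touching nothing.

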